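# Hold the chart clip open over the tall card

### The arm

A 7-joint arm with a two-finger parallel gripper is mounted at the origin on a cart in front of the work surface, level with it; the furniture and walls round the work are solid. World frame = base frame: x ahead of the robot, y to its left, z up, the work surface at z = 0. Lengths are in mm, angles in rad, forces in N, time in s.
With the tool pointing down it reaches from about 400 to 900 mm from the base axis. Payload 5.5 kg.
Tool frame: the origin (TCP) lies midway between the tips of the shut fingers; the grasp point (between the pads) lies 19 mm behind it (arm.hold_point_z is the z of the grasp point in the tool frame, in mm); z points along the fingers, y is the direction in which the jaws open and shut (so a half turn about z gives the same grasp; the last joint's range is limited). The gripper opens to 85 mm and grips with 20 to 120 N. Pads are 22 mm wide; open, the fingers measure 114 mm over their backs; the gripper's body (76 mm by 85 mm) begins 54 mm behind the grasp point. The pads swing forward as they close: fully open they stand 13 mm farther back than shut.
Start: joints at [-1.002, 0.501, -0.427, 1.55, 0.221, 1.138, -0.21], TCP at [195.649, 619.856, 231.31] pointing down, gripper open.
Joint ranges: [-2.88, 2.88], [-0.31, 2.03], [-1.54, 1.56], [0.2, 2.42], [-1.41, 4.55], [0.19, 2.02], [-2.57, 2.57]. Speed limits (rad/s): [2.57, 2.57, 3.14, 3.14, 3.14, 3.14, 3.14].

### API

Orientations are given as a unit quaternion [w, x, y, z].
In Python, from cell import arm gives the robot as it stands.
- The arm moves only by the shell command python3 -m jog 'ROWS'. ROWS is JSON, a list of rows, each a list of 5 numbers: the shift along the tool's x, y, z in cm, then the turn about the tool's z in rad, then the finger opening in cm, from 0 to 8.54. A call has 1 to 12 rows; each row is the pose to reach, as a shift and turn from the pose commanded when the call began, along the tool's axes at that moment; what a row does not reach only later rows make up. A row lasts 1/12 s, in which the tool goes at most 41.7 mm and 7.16 degrees, less where a joint would pass 70% of its speed; a pose out of reach is approached as far as the arm can. A call with a gripper value outside its range is refused whole. The fingers move at their own pace and stop on an object; the grip force is fixed at half the most. Time passes only in rows, so rows that repeat a pose let the fingers close. It gives the time, the measured TCP pose, the force and the opening at its end, in the units of the state.
- arm.observe(): the state, without advancing time (a new reading comes with each control period).
- arm.camera(name): name is "scene" or "top" or "wrist"; returns the picture (480x640x3 uint8, red, green, blue); there is no depth.
- arm.get_calibration(name): a dict with "fx", "fy", "cx", "cy" (pixels), "k1" (the pictures are not rectified: a ray, as slopes to the right and down, at radius r is drawn at 1 + k1 r^2 times it, then the intrinsics apply), "position" and "orientation" of the camera in the world. Camera axes: x right, y down, z forward; pixel columns grow to the right and rows downward; lengths in mm; the calibration is good to about 2 mm. A picture is of the moment at which its call begins: read the wrist's pose just before it. get_calibration takes no time and is no camera call; for the wrist camera it gives the pose at the moment of the call.
- arm.finish_job(): hands the job in, once; it reports no verdict.
The state is a dict: "t": time; "qpos": joint angles; "joint_velocities": joint speeds; "joint_torque": joint torques, N m; "ee_pos": TCP position; "orientation": TCP orientation; "force": force on the tool from outside, world axes, zero at the start; "ft_torque": the same for the moment, N m; "opening": finger opening in mm.
Only numpy, scipy, OpenCV 4.12 (cv2) and the standard library are available. Lean on these libraries where they do the work, as an engineer would, in place of code of your own. Each camera call takes 0.05 s, during which the arm holds its last target.

### The job

Squeeze the handles of the spring clip to spread its jaws, take it off the fin of its holder, and bring it still spread open to the tallest of the three upright cards. Hold it gaping around the middle of that card's top edge, one jaw down each side and both clear of the card, so that a sheet could be slipped in. Finish while holding it there squeezed open; do not knock the card hard or disturb the loose plaster roll, oximeter and marker.

Things in the scene. Friction and masses are not known exactly. Their poses are not given: they have to be found in the camera images.
- clip_grip (a point): steel spring clip, 26 mm wide, 90 mm tall, parked upright with its jaws clamped on the holder's fin. Point midway between the two handle plates, 36 mm above the pivot's axis, 16 mm below the handles' top ends; y along the pivot (along the fin), x the way jaws open and handles are squeezed, z up. Handles: 42 mm over their top ends as parked, parallel and 21 to 24 mm when fully squeezed
- clip: the same clip, both halves, 60 g: origin midway between the jaw ends, 74 mm below clip_grip, same axes. Its pivot barrel (10 mm thick, axis 38 mm above the jaw ends) rests on the fin's edge, leaving 33 mm of depth between the jaws. This frame goes with the rear (+x) half, which leans up to 0.2 rad about y as the clip is squeezed
- clip_jaw (a joint): angle between the clip's halves: 0 jaws shut, about 0.115 parked on the 4 mm fin, 0.50 fully open at its stop (17 mm between the lips). Sprung shut: squeezing the handle ends takes about 3 N to start and 7 to 8 N a side to reach the stop; 15 to 25 N holds it firmly there
- lip_rear (a point): inner face of the +x (rear as parked) jaw's lip, 35 mm below the pivot
- lip_front (a point): inner face of the -x (front as parked) jaw's lip, 35 mm below the pivot
- holder_fin (a point): middle of the top edge of the clip holder's fin (aluminium, 64 mm long along y, 4 mm thick in x, edge 75 mm above the table) on a fixed grey foot 70 x 90 mm
- tall_card_edge (a point): middle of the top edge of this card; z up, y along the edge, x the card's normal (its printed-ruled face looks to -x). White rigid board, fixed upright in a grey foot (76 x 60 mm, 23 mm high), 95 mm wide, 4 mm thick, top edge 140 mm above the table
- tall_card: the tall card with its foot (fixed); origin on the table under tall_card_edge, same axes
- wide_card_edge (a point): middle of the top edge of this card; z up, y along the edge, x the card's normal (its printed-ruled face looks to -x). White rigid board, fixed upright in a grey foot (112 x 60 mm, 23 mm high), 140 mm wide, 4 mm thick, top edge 90 mm above the table
- small_card_edge (a point): middle of the top edge of this card; z up, y along the edge, x the card's normal (its printed-ruled face looks to -x). White rigid board, fixed upright in a grey foot (56 x 60 mm, 23 mm high), 70 mm wide, 4 mm thick, top edge 95 mm above the table
- plaster_roll: bystander: roll of plaster, 45 mm across, 30 mm high, loose; origin at its underside
- oximeter: bystander: finger oximeter, 33 x 58 x 30 mm, loose; origin at its underside
- marker: bystander: marker pen, 137 mm long, 18 mm thick, lying loose; origin at its underside
Not all that is in view belongs to the job. Leave any red look-alike of the tall_card alone.

How it is judged (in metres and radians):
On the way:
1. the clip is squeezed open and lifted clear of its holder, held spread (value of joint clip_jaw above 0.35 rad and height (world z) of clip_grip above 0.165 m and contact force between the fingers and clip above 1 N), for 0.2 s.
At the end, for the whole second after the job is handed in: fingers hold the clip open (clip_jaw over 0.35) over the tall card: lips on opposite sides, over 3.5 mm from its mid-plane, over 10 mm below the edge, within 20 mm of the edge's middle, clip in line with the edge within 0.2 rad, still (under 30 mm/s), touching the card under 0.3 N (((x of lip_rear in the frame of tall_card_edge above 0.0035 m and x of lip_front in the frame of tall_card_edge below -0.0035 m) or (x of lip_front in the frame of tall_card_edge above 0.0035 m and x of lip_rear in the frame of tall_card_edge below -0.0035 m)) and z of each of lip_rear, lip_front in the frame of tall_card_edge below -0.01 m and y of lip_rear in the frame of tall_card_edge between -0.02 and 0.02 m and y of lip_front in the frame of tall_card_edge between -0.02 and 0.02 m and angle between the y axis of clip_grip and the y axis of tall_card_edge, either way round below 0.2 rad and value of joint clip_jaw above 0.35 rad and contact force between the fingers and clip above 1 N and contact force between clip and tall_card below 0.3 N and linear speed of clip below 0.03 m/s); the arm keeps its last pose, push and grip.
It fails at once if the tall card is knocked or clamped hard by the clip (over 10 N) (contact force between clip and tall_card above 10 N).
It fails at once if the tall card is knocked hard by the arm or fingers (over 10 N) (contact force between any of the fingers, the arm and tall_card above 10 N).
It fails at once if a loose bystander is disturbed (moved over 20 mm) (distance of any of plaster_roll, oximeter, marker from where it was at the start of the episode above 0.02 m).
It also fails if it takes over 38 s, if anything falls off the work surface, if the arm or the gripper's body presses on something with over 40 N, if the wrist force passes 120 N, or if a joint passes its speed limit or range.

## Working session

There is one attempt and no reset: what is moved stays moved. The work goes in short steps, Python scripts to look and compute and a shell command to move; the robot and the scene stay as the last step left them, time stands still between calls to the robot, and variables do not carry over. Pictures are saved under pics/ and viewed, and the job is handed in when it is done.

```bash
ls; mkdir -p pics
python3 - <<'E'
from cell import arm
import cv2
print(arm.observe())
for n in ("scene","top","wrist"):
    c=arm.get_calibration(n); print(n,c)
    im=arm.camera(n); cv2.imwrite(f"pics/{n}0.png",im[:,:,::-1])
print(arm.hold_point_z)
E
```

```text
pics
{'t': 0.0, 'qpos': array([-1.00180602,  0.50188173, -0.42678957,  1.55148842,  0.22081269,
        1.13830986, -0.21027659]), 'joint_velocities': array([-0.00112024, -0.00025504, -0.00120373,  0.00087789, -0.00157244,
        0.00165847,  0.00086197]), 'joint_torque': array([ 1.86086600e-04, -5.69512761e+01, -5.81609577e+00, -2.80936575e+01,
        1.05675141e-02,  1.20980566e-02,  9.13809146e-06]), 'ee_pos': array([195.50924035, 619.14302847, 230.22199237]), 'orientation': array([-1.82080146e-04,  1.52255677e-01,  9.88340621e-01, -9.96247552e-04]), 'force': array([0.62233074, 0.22481078, 0.25109841]), 'ft_torque': array([-0.01761658, -0.02068704, -0.03955475]), 'opening': 85.24533197083161}
scene {'fx': 446.6430844447176, 'fy': 446.6430844447176, 'cx': 313.81633306104817, 'cy': 231.30817374043812, 'k1': -0.08500568986064873, 'position': array([ 142.25466557, -540.9572956 ,  895.63319302]), 'orientation': array([-0.33999874,  0.87577051, -0.32168832,  0.11808259])}
top {'fx': 453.7795103914254, 'fy': 453.7795103914254, 'cx': 306.4091253045525, 'cy': 240.4386189531758, 'k1': -0.08368201030833175, 'position': array([ 378.48003926,   22.668642  , 1160.8904438 ]), 'orientation': array([ 0.05418234, -0.70250288,  0.70631758, -0.0683334 ])}
wrist {'fx': 404.69972008983143, 'fy': 404.69972008983143, 'cx': 324.1953730163101, 'cy': 242.69410506261036, 'k1': -0.08310899086791569, 'position': array([127.92143138, 641.62571065, 372.64698159]), 'orientation': array([0.11377485, 0.79811846, 0.58593756, 0.08209377])}
-18.700000000000003
```

View pics/scene0.png

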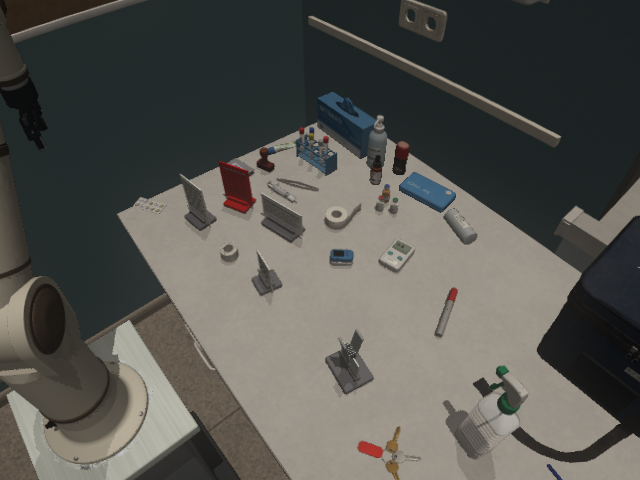

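View pics/top0.png

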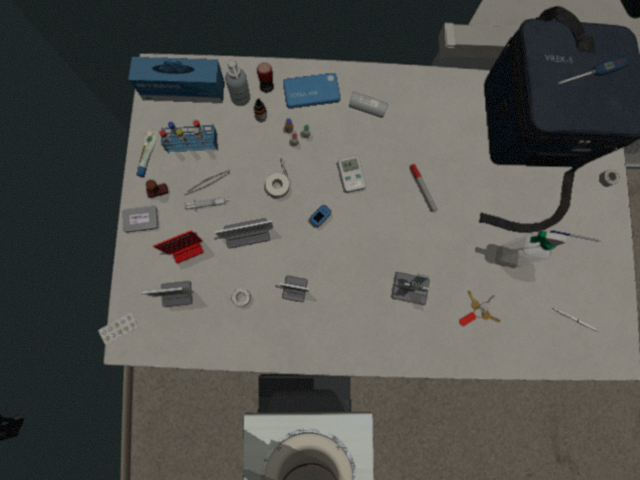

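View pics/wrist0.png

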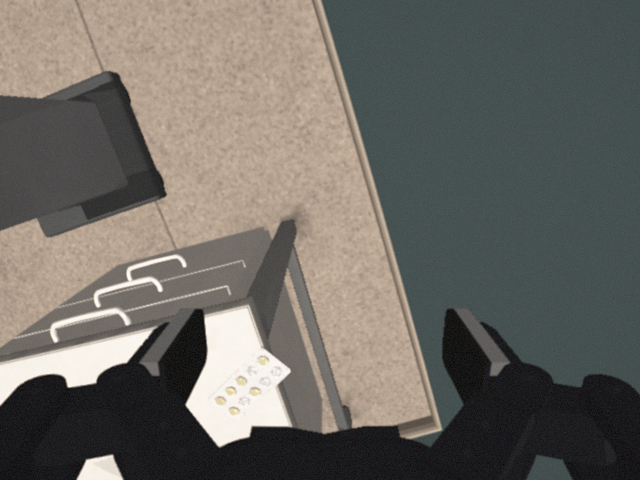

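Candidates for the tall card, as scene px / top px:
- White narrow card: (193,195) / (165,292).
- Red card: (237,185) / (180,243). This is the look-alike.
- Wide white card: (282,215) / (245,230).
- Small white card: (264,268) / (293,288).

The white one at (193,195) fits: it is white and stands taller than it is wide. The clip with its holder is at (350,362) / (410,288). I'll enlarge these to confirm.

Run:
```python
import cv2,numpy as np
s=cv2.imread("pics/scene0.png");t=cv2.imread("pics/top0.png")
def crop(im,x,y,w,h): return cv2.resize(im[y:y+h,x:x+w],(400,300),interpolation=cv2.INTER_CUBIC)
a=np.vstack([np.hstack([crop(s,160,150,160,120),crop(s,310,320,80,60)+0]),np.hstack([crop(t,130,210,160,120),crop(t,370,258,80,60)])])
a=cv2.convertScaleAbs(a,alpha=1.5)
cv2.imwrite("pics/crop0.png",a)
```

```text
(no output)
```

View pics/crop0.png

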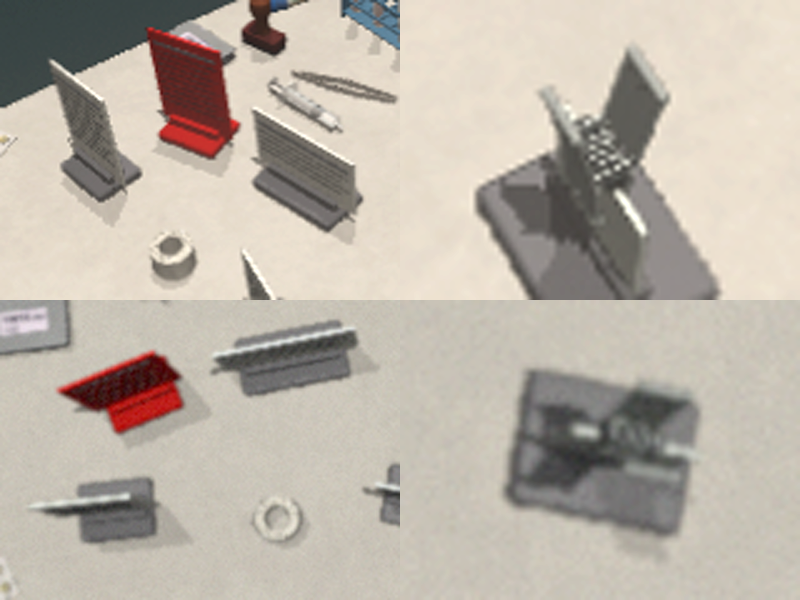

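The crop confirms it: the white upright card at scene (193,195) has a tall narrow face, with its top edge running from about (181,175) to (202,192). The red one beside it is the look-alike. The clip's two handle plates stand on the fin. Next I'll triangulate by hand-read points across both fixed views.

```bash
cat > h.py <<'E'
import numpy as np,cv2
from cell import arm
from scipy.spatial.transform import Rotation as R
def rot(q): return R.from_quat([q[1],q[2],q[3],q[0]]).as_matrix()
def ray(c,p):
    d=((p[0]-c['cx'])/c['fx'],(p[1]-c['cy'])/c['fy'])
    u=np.array(d)
    for _ in range(20): u=np.array(d)/(1+c['k1']*(u@u))
    v=rot(c['orientation'])@np.array([u[0],u[1],1]); return np.array(c['position']),v/np.linalg.norm(v)
def plane(c,p,z):
    o,v=ray(c,p); return o+v*(z-o[2])/v[2]
def tri(obs):
    A=np.zeros((3,3));b=np.zeros(3);rs=[ray(c,p) for c,p in obs]
    for o,v in rs:
        M=np.eye(3)-np.outer(v,v);A+=M;b+=M@o
    x=np.linalg.solve(A,b); res=[np.linalg.norm((np.eye(3)-np.outer(v,v))@(x-o)) for o,v in rs]
    return x.round(1),np.round(res,1)
def proj(c,X):
    v=rot(c['orientation']).T@(np.array(X)-c['position']);u=v[:2]/v[2];u=u*(1+c['k1']*(u@u))
    return np.array([c['cx']+c['fx']*u[0],c['cy']+c['fy']*u[1]])
def shot(n,name):
    c=arm.get_calibration(n); im=arm.camera(n)[:,:,::-1].copy(); cv2.imwrite(f"pics/{name}.png",im); return c,im
def tool(d):  # world vector(mm) -> tool cm
    q=arm.observe()['orientation']; return (rot(q).T@np.array(d)/10)
E
python3 - <<'E'
from h import *
s=arm.get_calibration("scene");t=arm.get_calibration("top")
print("card near end", tri([(s,(202,192)),(t,(182,291.5))]))
print("card far end", tri([(s,(181,175)),(t,(141.5,293))]))
# fin visible end; handles top mid
print("fin end", tri([(s,(310+640/5-400/5+0,320+0)),(t,(0,0))]) if 0 else "")
print("handle A(front) top", plane(t,(370+650/5-80,258+(470-300)/5),127))
print("rear top", plane(t,(370+(665-400)/5,258+(385-300)/5),127))
print("front top tri", tri([(s,(310+(550-400)/5,320+92/5)),(t,(370+(650-400)/5,258+(468-300)/5))]))
print("rear top tri", tri([(s,(310+(650-400)/5,320+72/5)),(t,(370+(660-400)/5,258+(385-300)/5))]))
print("table things: roll",plane(t,(241,297),0),"small foot",plane(t,(293,290),23),"oxi",plane(t,(320,215),15),"marker",plane(t,(424,188),10))
print("holder foot corners",[plane(t,p,10).round() for p in [(395,272.5),(430.5,276),(427,306),(391.5,299.5)]])
E
```

```text
card near end (array([446.8, 281. , 135.2]), array([4.9, 4.9]))
card far end (array([440.7, 374.4, 135.4]), array([2., 2.]))
fin end 
handle A(front) top [ 438.58900938 -258.51807538  127.        ]
rear top [ 477.63590701 -267.38101189  127.        ]
front top tri (array([ 437.7, -253.4,  144.3]), array([0.9, 0.9]))
rear top tri (array([ 478. , -265.1,  127.4]), array([0.4, 0.4]))
table things: roll [436.4877349  166.00449961   0.        ] small foot [452.20432772  33.51185268  23.        ] oxi [646.06923092 -36.7843802   15.        ] marker [ 720.64591601 -315.16713289   10.        ]
holder foot corners [array([ 496., -228.,   10.]), array([ 486., -320.,   10.]), array([ 410., -307.,   10.]), array([ 427., -216.,   10.])]
```

Run:
```python
from h import *
c=arm.get_calibration("wrist");o=arm.observe()
Rt=rot(o['orientation']);print(Rt.round(3))
print("cam in tool",(Rt.T@(c['position']-o['ee_pos'])).round(1),(Rt.T@rot(c['orientation'])).round(3))
print(tool([443-195.5,300-619.1,300-230.2]))
```

```text
[[-0.954  0.301 -0.001]
 [ 0.301  0.954 -0.001]
 [ 0.    -0.002 -1.   ]]
cam in tool [  71.2    0.7 -142.3] [[ 0.001 -0.961 -0.278]
 [ 1.     0.001 -0.   ]
 [ 0.001 -0.278  0.961]]
[-33.20793064 -22.98931044  -6.94665013]
```

```bash
python3 -m jog '[[-2,-1.5,-3,0.1,8],[-5,-3.5,-6,0.2,8],[-8,-5.5,-7,0.3,8],[-11,-8,-7,0.4,8],[-14.5,-10,-7,0.5,8],[-18,-12.5,-7,0.6,8],[-21.5,-15,-7,0.7,8],[-25,-17,-7,0.8,8],[-28,-18.5,-7,0.9,8],[-30.5,-19.3,-7,1.0,8],[-32,-19.6,-7,1.1,8],[-32.2,-19.6,-7,1.19,8]]'
python3 - <<'E'
from h import *
o=arm.observe();print(o['qpos'].round(2),rot(o['orientation']).round(3));shot("wrist","w1")
E
```

```text
t: 1.15
ee_pos: [447.3, 332.2, 301.1]
orientation: [0.001, 0.684, 0.729, -0.0]
force: [0.0, -0.3, -0.5]
opening: 80.2
[-0.6   0.24 -0.1   1.71  0.03  1.19 -0.65] [[-0.063  0.998  0.001]
 [ 0.998  0.063 -0.002]
 [-0.002  0.001 -1.   ]]
```

View pics/w1.png

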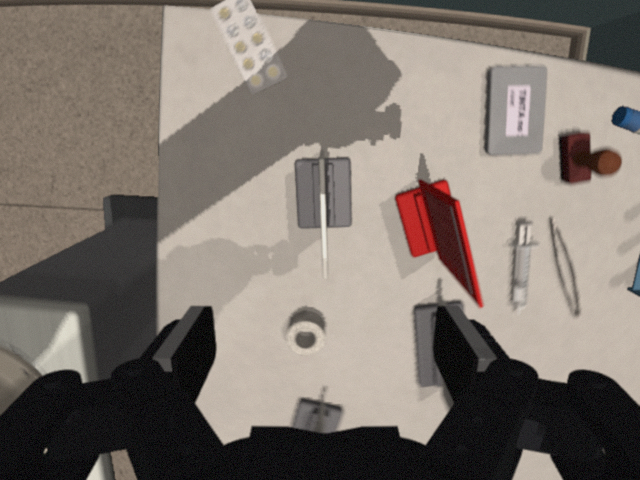

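Run:
```python
from h import *
im=cv2.imread("pics/w1.png"); cv2.imwrite("pics/w1c.png",cv2.resize(cv2.convertScaleAbs(im[140:290,260:390],alpha=1.6),None,fx=4,fy=4,interpolation=cv2.INTER_CUBIC))
g=cv2.cvtColor(im,cv2.COLOR_BGR2GRAY)
for r in range(180,290,6): print(r,g[r,314:338])
```

```text
180 [103 108 107 110 102 102 123 137 145 138 114  77  59  62  73  96 120 125
 110 111 122 129 127 132]
186 [100 107 107 108 105 113 124 139 144 137 117  79  54  68  97 123 127 124
 116  95 102 124 132 129]
192 [ 99 109 110 108 110 112 133 148 142 141 117  78  59  66  81 101 114 123
 119 105 110 127 128 128]
198 [ 92 113 111 108 104 123 173 223 232 230 205 132  72  58  70  96 122 125
 118 102 101 120 128 127]
204 [ 96 106 108 108 105 114 159 215 229 229 218 160  88  60  74 102 121 127
 120 104 103 123 129 129]
210 [ 92 102 106 109 110 115 156 213 231 230 224 178 100  57  61  73  97 121
 122 110 110 122 129 131]
216 [ 88  98 107 106 108 112 144 197 227 231 223 182 102  56  65  82 109 125
 120 108  95 104 123 126]
222 [ 95  95 105 106 109 107 135 180 226 230 224 194 116  66  69  91 116 124
 123 113 107 113 125 129]
228 [135 135 134 143 143 142 142 174 220 231 228 207 161 152 166 168 175 174
 173 172 176 175 176 170]
234 [163 162 163 169 163 160 156 168 217 230 227 215 183 173 187 187 189 189
 187 186 188 186 188 185]
240 [164 166 175 178 180 178 174 178 204 227 231 221 191 168 185 187 1
[... 156 characters left out ...]
 188 188 184 177 192 223 228 224 205 181 183 188 186 190
 189 193 190 191 188 188]
258 [187 187 188 186 186 190 188 179 175 198 215 211 197 181 175 190 191 191
 188 190 189 188 189 187]
264 [184 190 195 192 191 192 189 177 175 183 204 203 192 174 173 187 191 187
 187 190 191 187 188 187]
270 [187 189 188 186 186 189 186 184 178 188 202 202 190 176 175 184 187 186
 190 187 190 185 185 187]
276 [189 185 183 189 191 189 189 186 183 188 202 205 195 185 182 186 187 186
 183 188 189 187 187 188]
282 [191 188 186 189 189 189 190 187 186 187 188 186 187 185 184 188 185 183
 184 186 185 186 187 189]
288 [189 188 185 188 187 188 188 189 186 186 191 186 186 189 191 187 189 189
 188 189 190 190 190 189]
```

View pics/w1c.png

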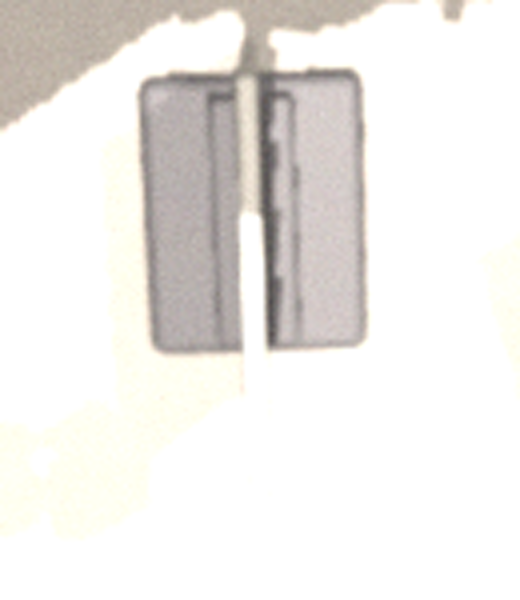

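Run:
```python
from h import *
c=arm.get_calibration("wrist")
for X in ([441,374,140],[447,281,140],[441,374,23]): print(proj(c,X).round(1))
for z in (130,135,140,145): print(z,plane(c,(322,158),z).round(1),plane(c,(324.8,280),z).round(1))
im=cv2.imread("pics/w1.png");g=cv2.cvtColor(im,cv2.COLOR_BGR2GRAY)
for r in range(144,182,3): print(r,g[r,314:338])
print(g[250:284:2,324])
```

```text
[321.3 168.7]
[321.8 285.6]
[322.1 157. ]
130 [441.  381.1 130. ] [449.3 282.  130. ]
135 [441.  381.5 135. ] [449.2 284.  135. ]
140 [441.  381.9 140. ] [449.1 285.9 140. ]
145 [441.1 382.3 145. ] [449.  287.9 145. ]
144 [178 181 185 184 176 153 129 113 115 113 113 111 111 114 116 112 110 111
 113 112 114 114 113 110]
147 [188 192 187 190 190 189 167 126 110 111 114 114 112 123 140 146 145 141
 136 134 127 125 119 118]
150 [188 190 186 187 186 173 139 105  99 106 111 114 120 150 179 185 193 192
 189 187 190 189 184 188]
153 [181 178 170 170 165 148 109  95  92 100 107 114 114 111 119 149 180 190
 188 188 188 184 187 184]
156 [165 157 163 159 144 120  97  94  97  97 104 109 111 116 130 156 178 181
 181 180 181 179 161 145]
159 [ 76  81  79  80  85 100 117 120 120 109  84  71  66  65  76  82  84  86
  88  87  90  93  88  91]
162 [ 95  97 100  89  86 111 138 141 143 127  97  73  69  71  81  96 100 103
 112 121 129 128 132 126]
165 [ 88  89  85  92  96 114 139 143 140 127  95  64  58  69  86 111 115 109
  95  95 117 128 128 131]
168 [106 110 110 105  98 116 133 144 138 133  97  67  59  69  93 123 128 119
 102 104 125 131 132 128]
171 [106 107 105 107 101 110 132 141 146 133 105  66  57  86 110 128 128 119
 107 103 125 132 133 129]
174 [109 110 110 107 102 108 127 140 144 131 104  74  62  90 113 125 128 122
 109 110 125 134 130 127]
177 [103 108 111 106  98 106 129 138 145 138 111  72  61  63  76 100 120 122
 110 111 127 131 128 129]
180 [103 108 107 110 102 102 123 137 145 138 114  77  59  62  73  96 120 125
 110 111 122 129 127 132]
[229 228 228 227 215 204 206 204 204 203 202 201 201 202 193 185 188]
```

```bash
python3 -m jog '[[-2,0,0,0,8],[-5,0,0,0,8],[-9,0,0,0,8],[-13,0,0,0,8],[-17,0,0,0,8],[-21,0,0,0,8],[-25,0,0,0,8],[-29,0,0,0,8],[-33,0,0,0,8],[-37,0,0,0,8],[-41,0,0,0,8],[-45,0,0,0,8]]'; python3 -m jog '[[-4,-1,0,0.04,8],[-8,-2,0,0.1,8],[-11,-2.4,0,0.16,8],[-13,-2.6,0,0.2,8],[-14.2,-2.6,0,0.2,8],[-14.5,-2.6,0,0.2,8],[-14.5,-2.6,0,0.2,8]]'
python3 - <<'E'
from h import *
o=arm.observe();print(o['qpos'].round(2),rot(o['orientation']).round(3));shot("wrist","w2")
E
```

```text
t: 2.2
ee_pos: [477.1, -113.8, 301.4]
orientation: [-0.0, 0.679, 0.734, 0.0]
force: [0.6, -0.0, -0.7]
opening: 79.8
t: 2.78
ee_pos: [462.7, -258.8, 300.9]
orientation: [-0.0, 0.749, 0.662, -0.0]
force: [0.5, 0.5, 0.1]
opening: 80.1
[ 0.12  0.2   0.39  1.79 -0.08  1.17  0.41] [[ 0.123  0.992 -0.001]
 [ 0.992 -0.123  0.001]
 [ 0.001 -0.001 -1.   ]]
```

View pics/w2.png

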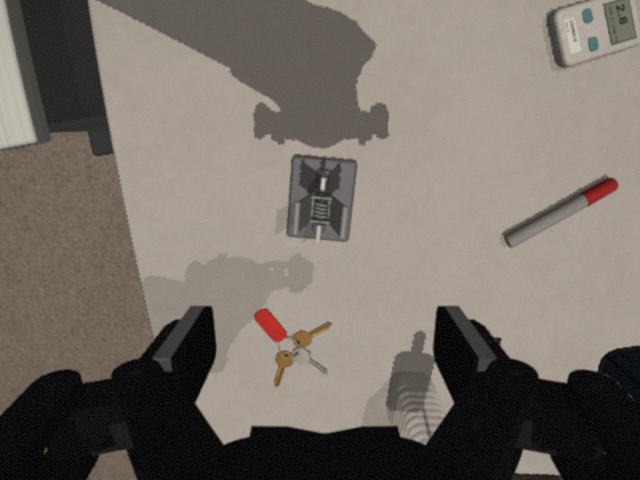

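Run:
```python
from h import *
im=cv2.imread("pics/w2.png"); cv2.imwrite("pics/w2c.png",cv2.resize(cv2.convertScaleAbs(im[145:255,270:370],alpha=1.4),None,fx=5.4,fy=5.4,interpolation=cv2.INTER_CUBIC))
```

```text
(no output)
```

View pics/w2c.png

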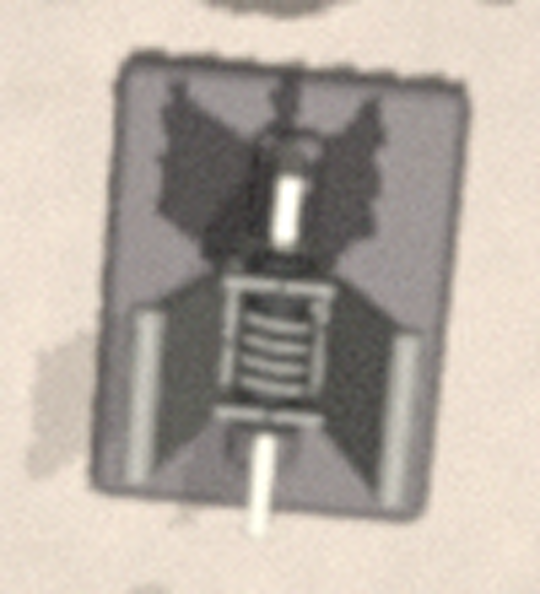

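```bash
python3 - <<'E'
from h import *
c=arm.get_calibration("wrist")
f=lambda x,y:(270+x/5.4-.4,145+y/5.4-.4)
s=arm.get_calibration("scene");t=arm.get_calibration("top")
for z in (127,132): 
  a=plane(c,f(143,396),z);b=plane(c,f(400.5,420),z);print(z,a.round(1),b.round(1),np.linalg.norm(a-b).round(1),((a+b)/2).round(1))
a=plane(c,f(288,175),75);b=plane(c,f(258,535),75);print("fin",a.round(1),b.round(1), np.arctan2((a-b)[0],(a-b)[1]))
print("front tri", tri([(s,(310+(550-400)/5,320+92/5)),(c,f(143,396))]))
print("rear tri", tri([(s,(310+(650-400)/5,320+72/5)),(c,f(400.5,420))]))
E
cat > /dev/null
python3 - <<'E'
import cv2
s=cv2.imread("pics/scene0.png")
cv2.imwrite("pics/s0clip.png",cv2.resize(cv2.convertScaleAbs(s[325:395,320:380],alpha=1.5),None,fx=8,fy=8,interpolation=cv2.INTER_CUBIC))
E
```

```text
127 [ 440.  -254.4  127. ] [ 477.5 -262.6  127. ] 38.4 [ 458.7 -258.5  127. ]
132 [ 440.5 -253.3  132. ] [ 477.4 -261.4  132. ] 37.8 [ 458.9 -257.4  132. ]
fin [ 464.3 -230.8   75. ] [ 451.4 -292.7   75. ] 0.2056240390192199
front tri (array([ 440.2, -251.3,  138. ]), array([1.1, 1.1]))
rear tri (array([ 478.5, -263.8,  125. ]), array([1.2, 1.2]))
```

View pics/s0clip.png

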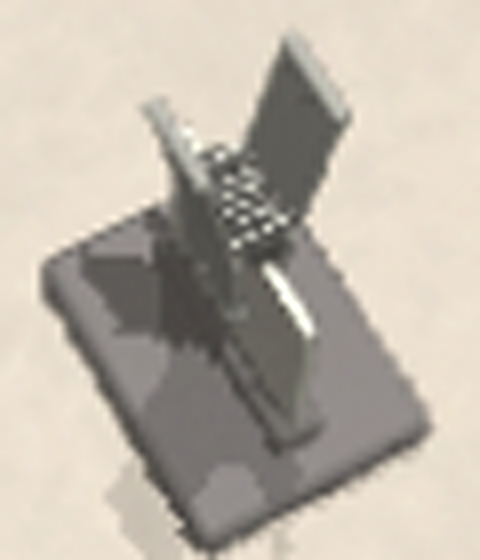

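```bash
python3 -m jog '[[0.1,-0.2,1,0.04,7],[0.1,-0.4,3.5,0.08,6],[0.1,-0.4,6.5,0.08,6],[0.1,-0.4,9,0.08,6],[0.1,-0.4,10.5,0.08,6],[0.1,-0.4,11,0.08,6],[0.1,-0.4,11,0.08,6]]'
python3 - <<'E'
from h import *
c,im=shot("wrist","w3")
o=arm.observe();print(rot(o['orientation']).round(3))
print(proj(c,[459,-257.5,132]))
E
```

```text
t: 3.42
ee_pos: [458.2, -255.5, 190.0]
orientation: [-0.002, 0.775, 0.632, -0.0]
force: [-0.2, 0.3, 0.7]
opening: 60.0
[[ 0.201  0.98  -0.001]
 [ 0.98  -0.201  0.001]
 [ 0.001 -0.001 -1.   ]]
[327.67194439 270.51461823]
```

View pics/w3.png

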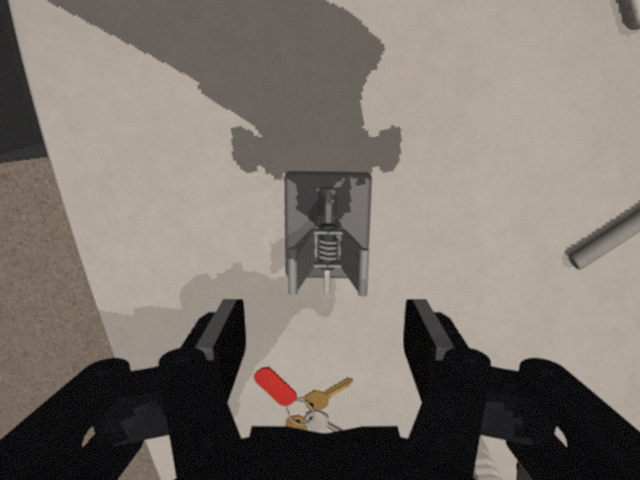

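Run:
```python
from h import *
c=arm.get_calibration("wrist");o=arm.observe()
im=cv2.imread("pics/w3.png"); cv2.imwrite("pics/w3c.png",cv2.resize(cv2.convertScaleAbs(im[165:305,275:385],alpha=1.4),None,fx=4,fy=4,interpolation=cv2.INTER_CUBIC))
a=plane(c,(293,270),132);b=plane(c,(363.5,271),132);m=(a+b)/2;print(a,b,m,tool(m-o['ee_pos']),np.linalg.norm(a-b))
```

```text
[ 441.85749969 -254.99007798  132.        ] [ 478.33956479 -263.0055117   132.        ] [ 460.09853224 -258.99779484  132.        ] [-0.2408843   0.16496746  5.93081109] 37.35221883483176
```

View pics/w3c.png

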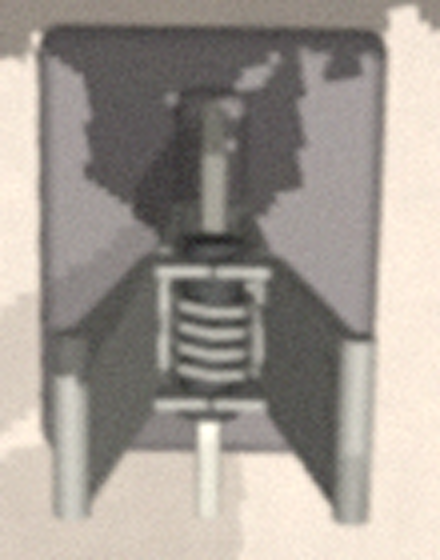

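```bash
python3 -m jog '[[-0.2,0.1,1,0,6],[-0.25,0.15,3,0,6],[-0.25,0.15,5,0,6],[-0.25,0.15,7,0,6],[-0.25,0.15,8.5,0,6],[-0.25,0.15,9.2,0,6],[-0.25,0.15,9.4,0,6],[-0.25,0.15,9.4,0,6]]'
python3 - <<'E'
from h import *
c,im=shot("wrist","w4");cv2.imwrite("pics/w4c.png",cv2.resize(cv2.convertScaleAbs(im[240:480,160:480],alpha=1.4),None,fx=2.5,fy=2.5))
E
```

```text
t: 4.13
ee_pos: [459.9, -260.7, 97.5]
orientation: [0.0, 0.776, 0.631, 0.0]
force: [-0.5, 0.6, 0.4]
opening: 60.3
```

View pics/w4c.png

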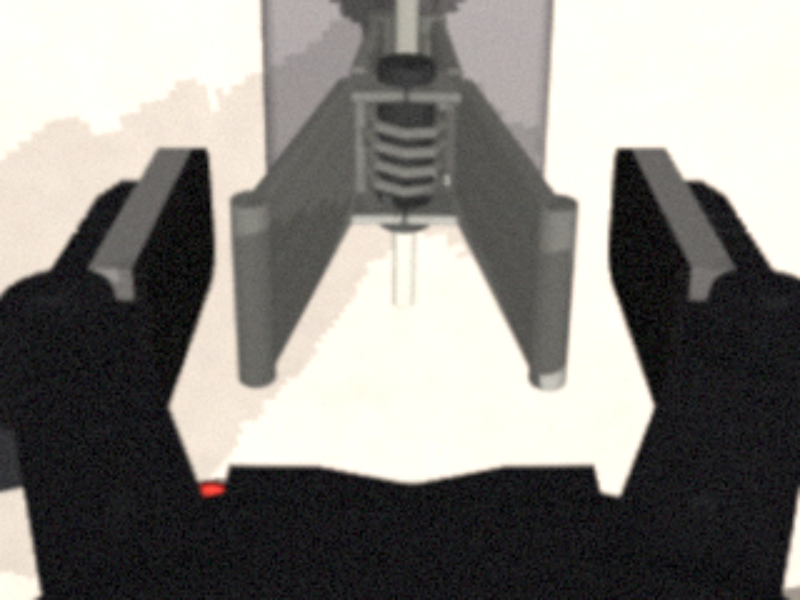

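The clip is centred between the pads to about 1 mm: handles at crop columns 232–577, pads at 213 and 610. I'll squeeze now.

```bash
python3 -m jog '[[0,-0.08,0,0,5],[0,-0.08,0,0,4],[0,-0.08,0,0,3.5],[0,-0.08,0,0,3],[0,-0.08,0,0,2.5],[0,-0.08,0,0,2.2],[0,-0.08,0,0,2],[0,-0.08,0,0,2],[0,-0.08,0,0,2]]'
python3 - <<'E'
from h import *
c,im=shot("wrist","w5");cv2.imwrite("pics/w5c.png",cv2.resize(cv2.convertScaleAbs(im[240:480,160:480],alpha=1.4),None,fx=2.5,fy=2.5))
print(arm.observe()['opening'],arm.observe()['force'],arm.observe()['ft_torque'])
E
```

```text
t: 4.93
ee_pos: [460.1, -261.3, 100.0]
orientation: [0.001, 0.776, 0.631, 0.001]
force: [-2.7, 2.0, 16.3]
opening: 21.2
21.301175558682626 [-3.67935429  1.21295344 15.43895285] [ 0.27145167  0.84215356 -0.09927739]
```

View pics/w5c.png

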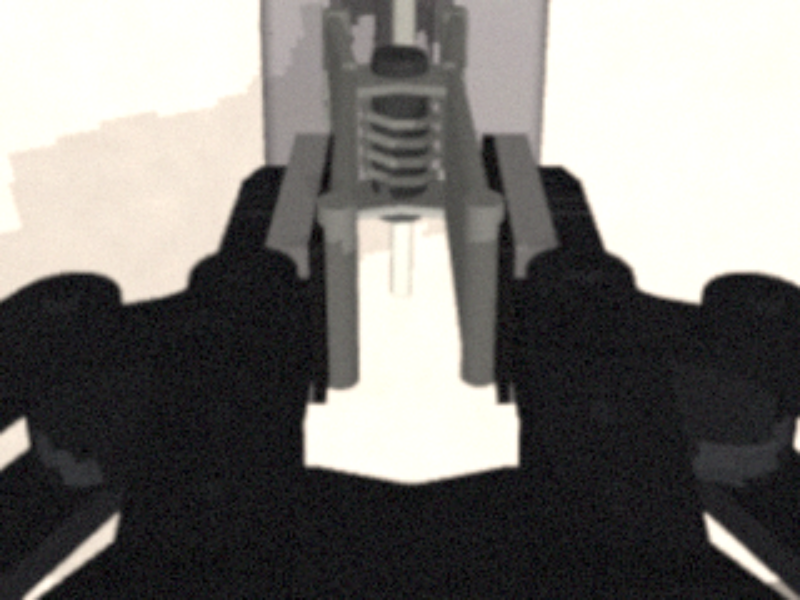

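```bash
python3 -m jog '[[0,0,-0.2,0,1.6],[0,0,-0.5,0,1.6],[0,0,-0.9,0,1.6],[0,0,-1.4,0,1.6],[0,0,-2,0,1.6],[0,0,-2.8,0,1.6]]'
python3 - <<'E'
from h import *
c,im=shot("wrist","w6");cv2.imwrite("pics/w6c.png",cv2.resize(cv2.convertScaleAbs(im[240:480,160:480],alpha=1.4),None,fx=2.5,fy=2.5))
print(arm.observe()['opening'],arm.observe()['force'],arm.observe()['ft_torque'])
E
```

```text
t: 5.48
ee_pos: [458.4, -260.2, 125.6]
orientation: [-0.0, 0.776, 0.631, -0.0]
force: [0.1, -0.2, -0.4]
opening: 20.5
20.553397853559407 [0.70105144 0.10502432 0.31937781] [-0.0469995  -0.03047947 -0.01476173]
```

View pics/w6c.png

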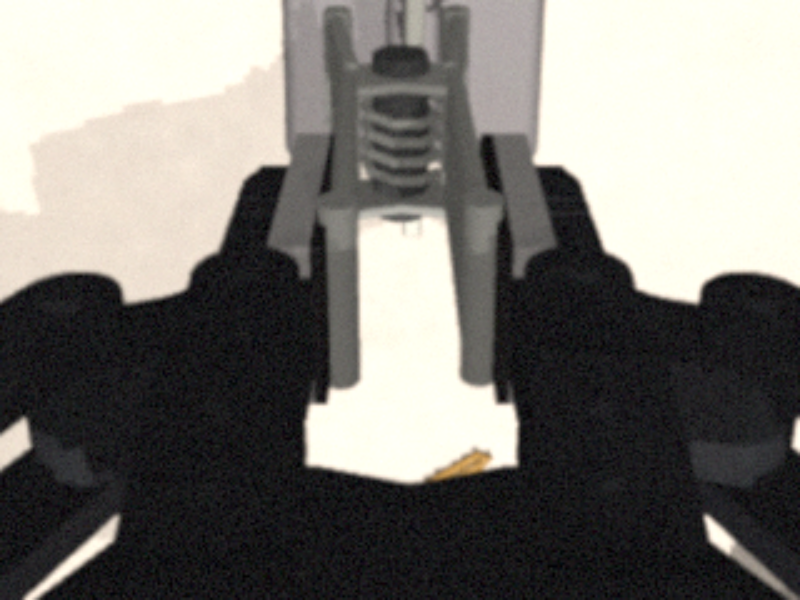

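```bash
python3 -m jog '[[0,0,-1.5,0,1.6],[0,0,-4,0,1.6],[0,0,-7,0,1.6],[0,0,-9.5,0,1.6],[1.5,-0.3,-11,0,1.6],[4,-0.9,-11.5,0,1.6],[7,-1.6,-11.5,0,1.6],[10.5,-2.4,-11.5,0,1.6],[14,-3.2,-11.5,0,1.6],[17.5,-4,-11.5,0,1.6],[21,-4.8,-11.5,0,1.6],[24.5,-5.6,-11.5,0,1.6]]' ; python3 -m jog '[[3.5,-0.8,0,0,1.6],[7,-1.6,0,0,1.6],[10.5,-2.4,0,0,1.6],[14,-3.2,0,0,1.6],[17.5,-4,0,0,1.6],[21,-4.8,0,0,1.6],[23,-5.4,0,-0.06,1.6],[24.5,-5.8,0,-0.12,1.6],[25.5,-6.1,0,-0.18,1.6],[26,-6.2,0,-0.24,1.6],[26,-6.2,0,-0.29,1.6],[26,-6.2,0,-0.29,1.6]]'
python3 - <<'E'
from h import *
c,im=shot("wrist","w7");o=arm.observe()
print(o['opening'],rot(o['orientation']).round(3),tool(np.array([445,334,240])-o['ee_pos']))
E
```

```text
t: 6.53
ee_pos: [453.4, -7.5, 240.8]
orientation: [0.0, 0.776, 0.631, 0.0]
force: [1.0, -0.6, -0.2]
opening: 21.1
t: 7.53
ee_pos: [445.9, 257.9, 240.3]
orientation: [0.0, 0.675, 0.738, -0.0]
force: [-0.1, -0.4, -0.2]
opening: 20.9
20.698431536399568 [[-0.085  0.996 -0.   ]
 [ 0.996  0.085 -0.   ]
 [-0.    -0.    -1.   ]] [7.62344119 0.54570807 0.02786633]
```

View pics/w7.png

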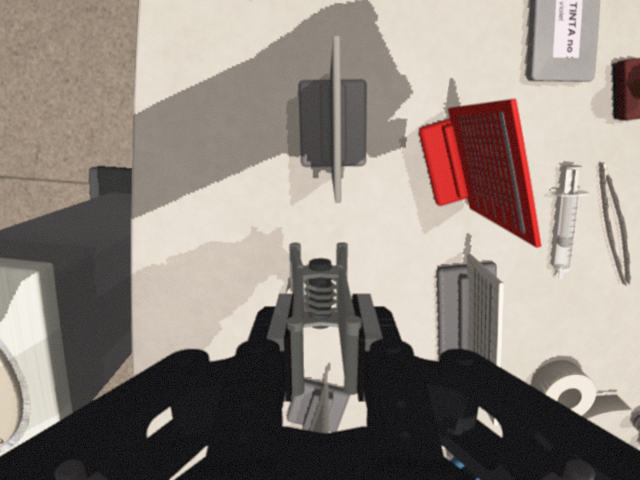

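Run:
```python
from h import *
im=cv2.imread("pics/w7.png")
cv2.imwrite("pics/w7c.png",cv2.resize(cv2.convertScaleAbs(im[25:215,290:390],alpha=1.3),None,fx=3,fy=3,interpolation=cv2.INTER_CUBIC))
g=cv2.cvtColor(im,cv2.COLOR_BGR2GRAY)
for r in range(34,210,10): print(r,g[r,326:350])
print(g[30:48:1,337],g[192:208,338])
```

```text
34 [135 139 136 136 137 137 135 135 132 134 134 137 139 139 137 136 139 133
 136 135 135 134 135 135]
44 [136 136 136 133 137 128 124 128 153 171 179 182 179 157 143 137 137 139
 135 135 132 137 134 136]
54 [137 136 138 136 133 112  99 118 154 167 177 179 176 164 141 135 134 135
 136 136 137 138 136 137]
64 [134 139 140 132 108  76  82 117 152 167 178 179 181 164 141 134 138 136
 134 138 136 134 135 136]
74 [111 112 115 108  80  61  76 115 145 163 177 181 182 165 149 134 138 140
 138 138 134 138 137 137]
84 [ 65  64  70  65  57  54  76 109 141 165 176 179 180 164 132  98  86  84
  86  92  98  97  99  97]
94 [ 74  67  66  64  55  52  72 105 136 163 176 178 180 168 133 105  93  92
  93  81  87  96  97  98]
104 [ 71  66  64  63  61  52  70 100 133 160 173 179 177 166 136 100  95  95
  90  80  88  94  93  94]
114 [ 70  68  63  65  55  52  68  97 129 160 175 178 181 169 138 101  89  93
  89  84  85  93  93  94]
124 [ 68  65  64  63  63  50  64  96 130 154 172 175 175 173 140 106  96  93
  90  80  86  91  94  93]
134 [ 71  73  65  64  57  47  57  88 124 155 170 176 175 162 136 104  92  92

[... 186 characters left out ...]
169 142 105  91  92
  87  81  86  89  90  90]
164 [ 63  59  63  59  58  49  55  77 116 152 165 172 172 168 139 100  78  73
  72  74  69  75  75  72]
174 [194 200 195 195 184 143  84  74 112 150 164 171 171 165 150 139 147 183
 222 223 223 222 223 223]
184 [220 219 223 223 221 217 180 114 108 144 162 167 172 168 168 195 220 223
 222 221 223 222 223 222]
194 [224 223 223 221 224 226 223 198 149 141 158 169 169 167 167 192 220 224
 224 224 222 224 222 223]
204 [223 224 223 223 224 223 224 223 223 222 221 223 222 223 223 223 223 222
 224 226 224 224 225 225]
[134 139 132 139 137 146 171 180 178 182 184 181 179 181 182 177 179 181] [169 170 169 169 172 170 172 170 168 164 171 210 222 224 223 224]
```

View pics/w7c.png

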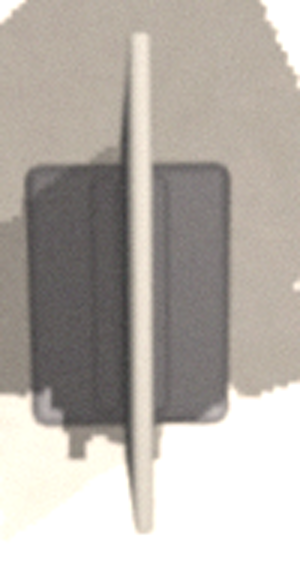

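Run:
```python
from h import *
c=arm.get_calibration("wrist");o=arm.observe()
Rt=rot(o['orientation']);Rc=Rt.T@rot(c['orientation']);off=Rt.T@(c['position']-o['ee_pos'])
c1=dict(c);R1=rot([0.001,.684,.729,0]);c1['position']=np.array([447.3,332.2,301.1])+R1@off
q=R.from_matrix(R1@Rc).as_quat();c1['orientation']=[q[3],q[0],q[1],q[2]]
print(tri([(c,(336.6,35.8)),(c1,(321.6,158))]),tri([(c,(338.2,202.3)),(c1,(324.9,280.5))]))
for z in (137,140):
  a=plane(c,(336.6,35.8),z);b=plane(c,(338.2,202.3),z);m=(a+b)/2
  print(z,a.round(1),b.round(1),m.round(1),np.linalg.norm(a-b).round(1),"yaw",(a-b)[0]/(a-b)[1],tool(m-o['ee_pos']))
```

```text
(array([442.2, 379.8, 132.4]), array([0.1, 0.1])) (array([451.2, 285.7, 144.4]), array([0.5, 0.5]))
137 [442.2 378.9 137. ] [452.1 284.3 137. ] [447.2 331.6 137. ] 95.1 yaw -0.10412097405604766 [ 7.37083221  0.7410353  10.32796296]
140 [442.2 378.3 140. ] [451.9 284.9 140. ] [447.1 331.6 140. ] 93.9 yaw -0.10412097405604755 [ 7.36814327  0.73162344 10.02796557]
```

```bash
python3 -m jog '[[1.5,0.2,0,0,1.6],[3.5,0.5,0,-0.01,1.6],[5.5,0.7,0,-0.01,1.6],[6.8,0.9,0.5,-0.01,1.6],[7.4,0.94,1.2,-0.01,1.6],[7.4,0.94,2,-0.01,1.6],[7.4,0.94,2.4,-0.01,1.6],[7.4,0.94,2.5,-0.01,1.6],[7.4,0.94,2.5,-0.01,1.6]]'
python3 - <<'E'
from h import *
c,im=shot("wrist","w8");o=arm.observe();print(o['ee_pos'],o['opening'])
cv2.imwrite("pics/w8c.png",cv2.resize(cv2.convertScaleAbs(im[100:350,220:420],alpha=1.3),None,fx=2.4,fy=2.4,interpolation=cv2.INTER_CUBIC))
c,im=shot("scene","s8")
cv2.imwrite("pics/s8c.png",cv2.resize(cv2.convertScaleAbs(im[110:240,140:260],alpha=1.5),None,fx=4.6,fy=4.6,interpolation=cv2.INTER_CUBIC))
E
```

```text
t: 8.33
ee_pos: [449.0, 330.9, 214.4]
orientation: [0.0, 0.673, 0.739, -0.001]
force: [0.6, -0.6, -1.0]
opening: 20.7
[449.26781663 331.33856166 214.9919353 ] 20.93884377552164
```

View pics/w8c.png

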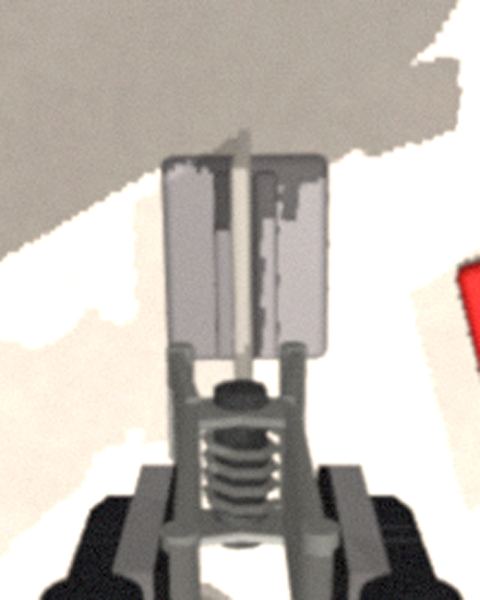

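View pics/s8c.png

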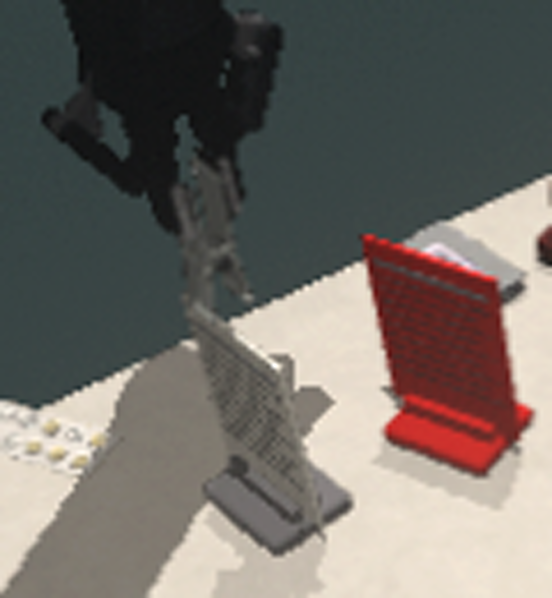

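Run:
```python
from h import *
c=arm.get_calibration("wrist");o=arm.observe();Rt=rot(o['orientation'])
P=lambda *t:(proj(c,o['ee_pos']+Rt@np.array(t))-[220,100])*2.4
for t in ((13,-8.5,54),(13,8.5,54),(13,-8.5,57),(-13,-8.5,54),(13,5,19),(13,-5,19)): print(t,P(*t).round())
f=lambda u,v:(220+u/2.4-.3,100+v/2.4-.3)
zt=o['ee_pos'][2]
for z in (zt-54,zt-57):
  L=[plane(c,f(u,348),z) for u in (172,192,281,304)];print([(10*tool(x-o['ee_pos'])).round(1) for x in L])
for z in (138,140):
  print([(10*tool(plane(c,f(u,v),z)-o['ee_pos'])).round(1) for u,v in ((241,160),(240.5,200),(241.5,250),(242,300),(242.5,350))])
```

```text
(13, -8.5, 54) [211. 350.]
(13, 8.5, 54) [292. 350.]
(13, -8.5, 57) [212. 346.]
(-13, -8.5, 54) [212. 464.]
(13, 5, 19) [280. 407.]
(13, -5, 19) [223. 407.]
[array([ 13.6, -16.9,  54. ]), array([ 13.6, -12.7,  54. ]), array([13.6,  6.1, 54. ]), array([13.6, 10.9, 54. ])]
[array([ 12.7, -17.2,  57. ]), array([ 12.7, -12.9,  57. ]), array([12.7,  6.2, 57. ]), array([12.7, 11.1, 57. ])]
[array([50.6, -2.5, 77.4]), array([41.6, -2.7, 77.4]), array([30.1, -2.4, 77.4]), array([18.3, -2.3, 77.4]), array([ 6.2, -2.2, 77.4])]
[array([50.7, -2.5, 75.4]), array([41.9, -2.6, 75.4]), array([30.5, -2.4, 75.4]), array([18.8, -2.3, 75.4]), array([ 6.8, -2.2, 75.4])]
```

The lips are at tool y −12.7 and +6.1 mm, and the card's edge is at −2.3 mm with yaw matched. I'll shift +1 mm in y and descend in two stages.

```bash
python3 -m jog '[[0,0.1,0.2,0,1.6],[0,0.1,0.6,0,1.6],[0,0.1,1.1,0,1.6],[0,0.1,1.6,0,1.6],[0,0.1,2.1,0,1.6],[0,0.1,2.5,0,1.6],[0,0.1,2.7,0,1.6],[0,0.1,2.7,0,1.6]]'
python3 - <<'E'
from h import *
c,im=shot("wrist","w9");o=arm.observe();print(o['ee_pos'],o['opening'],o['force'])
cv2.imwrite("pics/w9c.png",cv2.resize(cv2.convertScaleAbs(im[100:350,220:420],alpha=1.3),None,fx=2.4,fy=2.4,interpolation=cv2.INTER_CUBIC))
E
```

```text
t: 9.1
ee_pos: [449.6, 332.5, 187.5]
orientation: [-0.0, 0.673, 0.74, -0.001]
force: [-0.4, -0.6, -0.5]
opening: 21.0
[449.8318351  332.60983774 187.88190052] 20.579555295387852 [-0.41752661 -0.03543791 -0.29191104]
```

View pics/w9c.png

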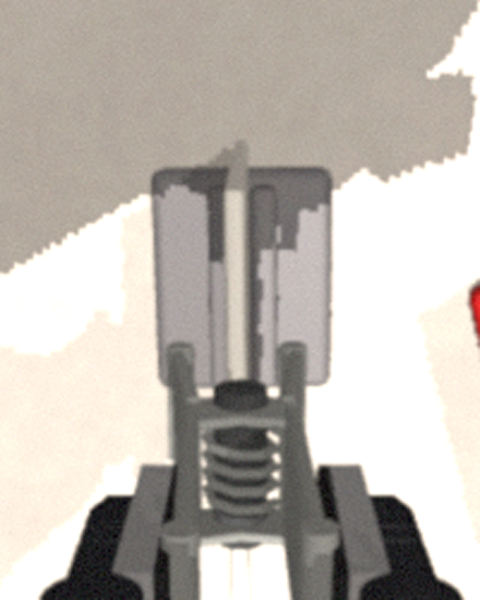

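The card edge (crop column 237.5) lies midway between the lips (190 and 281). Now I'll go down the rest.

```bash
python3 -m jog '[[0,0,0.3,0,1.6],[0,0,0.7,0,1.6],[0,0,1.1,0,1.6],[0,0,1.3,0,1.6],[0,0,1.4,0,1.6],[0,0,1.4,0,1.6],[0,0,1.4,0,1.6],[0,0,1.4,0,1.6]]'
python3 - <<'E'
from h import *
c,im=shot("wrist","w10");o=arm.observe();print(o['ee_pos'],o['opening'],o['force'],o['ft_torque'])
a=cv2.resize(cv2.convertScaleAbs(im[100:350,220:420],alpha=1.3),None,fx=2.0,fy=2.0,interpolation=cv2.INTER_CUBIC)
c,im=shot("scene","s10")
b=cv2.resize(cv2.convertScaleAbs(im[130:230,150:228],alpha=1.5),(390,500),interpolation=cv2.INTER_CUBIC)
cv2.imwrite("pics/f10.png",np.hstack([a,b]))
E
```

```text
t: 9.82
ee_pos: [450.1, 332.8, 174.4]
orientation: [-0.0, 0.673, 0.74, 0.0]
force: [1.3, 0.8, 0.1]
opening: 21.1
[450.19321422 332.80731989 174.49703655] 20.888928238014078 [-0.72909209 -0.33476203 -0.12209675] [-0.03625739  0.02935035 -0.0355808 ]
```

View pics/f10.png

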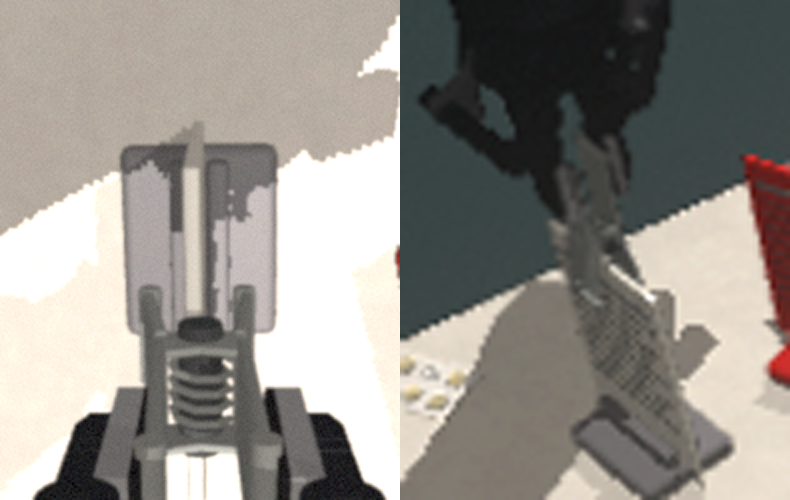

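The final checks look right:
- The card edge is midway between the lips (tool y −2.4 against −2.2 mm).
- The front lip hangs below the edge on the ruled face at scene crop (592,298).
- The fingers are steady at 21 mm, so the clip is at its stop, and no contact force shows.

I'll hand it in.

```bash
python3 -c "
from cell import arm
o=arm.observe();print(o['t'],o['opening'],o['force'].round(1),abs(o['joint_velocities']).max())
print(arm.finish_job())"
```

```text
9.9167 20.928320638562145 [ 0.1  0.4 -0.8] 0.001985533952846103
the job is handed in; nothing more can be done
None
```

I squeezed the spring clip open, took it off its fin, and handed the job in at 9.9 s. It is being held spread around the middle of the white tall card's top edge. The cell gave no verdict, so these are my own last measurements.

- **Jaw opening:** the fingers are steady at 20.9 mm, which I take as the clip being at its stop. The gap between the lips measured about 19 mm in the wrist picture, against 17 mm in the text.
- **Centring:** the card edge lies midway between the lips to within about 1 mm. The clip is in line with the edge to about 0.01 rad, and along the edge the tool is within about 1–2 mm of its middle.
- **Depth:** I work out that the lips are about 20 mm below the edge and the pivot barrel about 10 mm above it. I didn't triangulate the lips themselves; the scene picture only roughly supports this.
- **Contact and motion:** the force reading is down at its noise level (0.9 N or less), too coarse to confirm the 0.3 N limit directly. The pictures show the lips clear of the card, and the arm is still.
- **Bystanders:** I never went near the plaster roll, oximeter or marker. I took no after-picture to check them.

**Disagreements between measurements:**
- The card edge's height came out at 135 mm from the fixed cameras, and between 132 and 144 mm from two wrist views. The text says 140 mm, and the edge's apparent length in the wrist pictures fits 138–140 mm.
- The position of the edge's middle differed by 2–6 mm between views, so I did the final centring on card and lips seen in the same wrist picture.
- The clip sits leaning about 2° in the fingers, and I allowed for that.

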